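Set the pasta machine's sprung thickness regulator to its widest notch

ROBOT

A 6-joint arm with a two-finger parallel gripper is mounted at the origin on a cart in front of the work surface, level with it; the furniture and walls round the work are solid. World frame = base frame: x ahead of the robot, y to its left, z up, the work surface at z = 0. Lengths are in m, angles in rad, forces in N, time in s.
With the tool pointing down it reaches from about 0.35 to 0.775 m from the base axis. Payload 7.3 kg.
Tool frame: the origin (TCP) lies midway between the tips of the shut fingers; the grasp point (between the pads) lies grasp_offset behind it (grasp_offset is the distance from the TCP to the grasp point, in m); z points along the fingers, y is the line along which they close (so a half turn about z gives the same grasp; the last joint's range is limited). The gripper opens to 92 mm and grips with 3 to 60 N. Pads are 19 mm wide; open, the fingers measure 130 mm over their backs; the gripper's body (75 mm by 190 mm) begins 47 mm behind the grasp point.
Start: joints at [-1.431, 0.342, 1.524, -0, 1.275, -0.146], TCP at [0.148, -0.504, 0.191] pointing down, gripper open.
Joint ranges: [-2.53, 2.53], [-0.77, 2.02], [0.04, 2.7], [-1, 4.14], [0.28, 2.66], [-3.11, 3.11]. Speed limits (rad/s): [2.57, 2.57, 3.14, 3.14, 3.14, 3.14].

INTERFACE

Orientations are given as [roll, pitch, yaw] about the fixed x, y, z axes, in that order (R = Rz(yaw) Ry(pitch) Rx(roll)).
In Python, from cell import * gives the robot as it stands.
- The arm moves only by the tool step_arm, never from a script. Its argument "plan" is a list of rows, each a list of 5 numbers: the closure, from -1 (fully open) to 1 (shut), then the shift along the tool's x, y, z in m, then the turn about the tool's z in rad. In form: [[hand, x, y, z, twist], ...]. A call has 1 to 20 rows; each row is the pose to reach, as a shift and turn from the pose commanded when the call began, along the tool's axes at that moment; what a row does not reach only later rows make up. A row lasts 1/8 s, in which the tool goes at most 62.5 mm and 10.7 degrees, less where a joint would pass 70% of its speed; a pose out of reach is approached as far as the arm can. A call with a gripper value outside its range is refused whole. The fingers move at their own pace and stop on an object; "grip_force" is the grip in N (left out, the last holds). Time passes only in rows, so rows that repeat a pose let the fingers close. It gives the time, the measured TCP pose, the force, the opening and the grip force at its end, in the units of the state.
- observe(): the state, without advancing time (a new reading comes with each control period).
- read_camera(name): name is "side" or "top"; returns a dict with "img" (384x512x3 uint8, red, green, blue), "range_z" (384x512 float32, m along the optical axis (not along the pixel's ray), 0 where there is no reading), "fx", "fy", "cx", "cy" (pixels), "k1" (the pictures are not rectified: a ray, as slopes to the right and down, at radius r is drawn at 1 + k1 r^2 times it, then the intrinsics apply), "R" (3x3) and "t" (3): a world point X has camera coordinates R X + t. Camera axes: x right, y down, z forward; pixel columns grow to the right and rows downward; lengths in m; the calibration is good to about 2 mm. A picture is of the moment at which its call begins.
- hand_in(): hands the job in; it is judged then, once.
The state is a dict: "time": time; "qpos": joint angles; "qvel": joint speeds; "joint_efforts": joint torques, N m; "tool_pos": TCP position; "tool_rot": TCP orientation; "contact_force": force on the tool from outside, world axes, zero at the start; "torque": the same for the moment, N m; "opening": finger opening in m; "grip_force": force on a finger pad.
Only numpy, scipy, OpenCV 4.12 (cv2) and the standard library are available. Lean on these libraries where they do the work, as an engineer would, in place of code of your own. Each camera call takes 0.05 s, during which the arm holds its last target. There are 200 camera calls.

TASK

The thickness regulator of the pasta machine, the round black knob on its end, has been left short of the setting we need for the first pass of the dough. Pull the knob out clear of its index pin, turn it clockwise to the widest setting (pointer up, at the largest dot) and let it snap fully home in that notch. The pointer cap has slipped a little with age, so the notch is not exactly at the dot: feel for it gently and never force the knob against the pin. Leave the other things on the table where they are.

Things in the scene. Friction and masses are not known exactly. Their poses are not given: they have to be found in the camera images.
- pasta_machine: hand-cranked pasta machine of bright steel, 216 x 118 x 152 mm high, fixed to the table by its suction foot. Origin: on the table under its middle; z up, x along the rollers. Its -x end looks to the robot's left and carries the regulator knob; the wooden-handled crank on the +x end is not used
- plate_face (a point): where the knob's axis meets the outer face of the -x end plate, 112 mm above the table. The axis is level, along x of the machine; outward is -x. The plate's arched top is 40 mm above the axis, nothing stands higher. Six raised black dots lie round the knob 36 degrees apart: the largest (8 mm) straight above the axis, shrinking anticlockwise as seen from outside
- knob_grip (a point): middle of the knob's grip, on its axis: fluted black cylinder, diameter 36 mm, 32 mm long; inward of it a flange, diameter 55 mm, 8 mm thick. Pinch it across the diameter from above, hand upright or leaning up to 40 degrees about the knob's axis. Distance outward of plate_face: 25.5 mm with the knob home in a notch; 31.5 mm with the flange resting on the pin's tip; 37.5 mm at the hard stop
- pointer_tip (a point): tip of the bright raised pointer, on the rim of the knob's flange, 27.5 mm from the axis and 16 mm inward of knob_grip; turns and slides with the knob. At the start it is 30 to 75 degrees anticlockwise of straight up (seen from outside; towards +y of the machine) and the flange rests on the pin's tip between two notches. Another notch lies on the way, 36 degrees before the goal
- widest_seat (a point): fixed point of the machine where an exactly set pointer_tip stands with the knob home in the widest notch: straight above the axis by 27.5 mm, 9.5 mm outward of plate_face. The slipped pointer really ends up to 12 degrees to either side of it. A spring draws the knob in: 6.6 N at home, 8.6 N on the pin's tip, 10.6 N at the stop. Out by over 6 mm it turns freely; let go it keeps its angle
- index_pin: fixed square-ended steel pin, 6 mm thick, 7.5 mm long, hidden behind the flange 22 mm straight above the axis (origin: plate_face). The flange's back has ten 7.6 mm holes, one every 36 degrees, with flat lands between: the pin enters only within some 2.5 degrees of a hole, and then the knob cannot turn. The pin must not bear more than 25 N, whether the knob is pressed on it or turned against it
- mug_coffee: bystander: striped coffee mug, 95 mm high, origin at the centre of its underside
- pepper: bystander: wooden pepper mill, 160 mm high, origin at the centre of its underside
- salt: bystander: salt shaker, 90 mm high, origin at the centre of its underside
- honey: bystander: honey jar, 97 mm high, origin at the centre of its underside
- spoon: bystander: steel spoon lying flat, 188 mm long, origin at the centre of its underside
- glass: bystander: upturned drinking glass, 90 mm high, origin at the centre of its underside
- paprika: bystander: spice jar with a screw lid, 106 mm high, origin at the centre of its underside

How it is judged:
On the way, in this order (a step that is already met when the one before it is completed fails the run):
1. the knob is drawn out clear of the index pin (at least 6.8 mm from home) (x of knob_grip in the frame of pasta_machine below -0.1323 m), for 0.1 s.
2. the knob is fully home in the widest notch (distance between pointer_tip and widest_seat below 0.0075 m and x of knob_grip in the frame of pasta_machine above -0.127 m), for 0.2 s.
At the end, for the whole second after the job is handed in: the knob is let go in the widest notch and fully home: within 1.5 mm of home along its axis, and the pointer tip within 7.5 mm of its ideal place (half the way to the next notch is 8.5 mm) (all of step 2); the robot touches nothing.
It fails at once if the index pin bears more than 25 N (knob forced onto it or turned against it) (contact force between index_pin and anything else above 25 N).
It fails at once if a bystander is shifted more than 30 mm (distance of any of mug_coffee, pepper, salt, honey, spoon, glass, paprika from where it was at the start of the episode above 0.03 m).
It also fails if it takes over 61 s, if anything falls off the work surface, if the arm or the gripper's body presses on something with over 40 N, if the wrist force passes 120 N, or if a joint passes its speed limit or range.

## Working session

There is one attempt and no reset: what is moved stays moved. The work goes in short steps, Python scripts to look and compute and a tool call to move; the robot and the scene stay as the last step left them, time stands still between calls to the robot, and variables do not carry over. Pictures are saved under pics/ and viewed, at most 10 in all, crops included, and the job is handed in when it is done.

Besides the shell and the picture viewer there is one more tool, called after "Call:" as name([rows], argument=value, ...), one row to a line, values as JSON. step_arm: Moves the arm, as the interface text tells. Its arguments: {"type":"object","properties":{"plan":{"type":"array","items":{"type":"array","items":{"type":"number"}}},"grip_force":{"type":"number"}},"required":["plan"]}

```bash
mkdir -p pics; ls; cat > h.py <<'E'
from cell import *
import numpy as np, cv2
def save(n,c=None,f=None,s=1):
    d=read_camera(n); im=d["img"]
    np.savez(f"pics/{n}.npz",**d)
    if c: im=im[c[1]:c[3],c[0]:c[2]]
    im=cv2.resize(im,None,fx=s,fy=s,interpolation=cv2.INTER_CUBIC)
    cv2.imwrite(f,im[:,:,::-1]); return d
def world(d,u,v,z=None):
    K=np.array([[d["fx"],0,d["cx"]],[0,d["fy"],d["cy"]],[0,0,1]],float)
    p=cv2.undistortPoints(np.array([[[u,v]]],float),K,np.array([float(d["k1"]),0,0,0,0]))[0,0]
    if z is None: z=float(d["range_z"][int(round(v)),int(round(u))])
    return d["R"].T@(np.array([p[0]*z,p[1]*z,z])-d["t"])
def pix(d,X):
    K=np.array([[d["fx"],0,d["cx"]],[0,d["fy"],d["cy"]],[0,0,1]],float)
    return cv2.projectPoints(np.array([X],float),cv2.Rodrigues(np.array(d["R"]))[0],np.array(d["t"],float),K,np.array([float(d["k1"]),0,0,0,0]))[0].ravel()
E
python3 - <<'E'
from h import *
for n in("side","top"):
    d=save(n,None,f"pics/{n}0.png",1.5); print(n,-d["R"].T@d["t"],d["R"][2],d["k1"],d["fx"])
print(observe())
E
```

```text
pics
side [0.057293   0.95163529 0.76361023] [ 0.38910479 -0.75427516 -0.52883498] -0.10794695762512126 410.4976162752004
top [ 2.08705217e-01 -3.21446990e-04  1.77312251e+00] [ 0.18721801 -0.00546821 -0.98230317] -0.16258304362140374 454.9090213891738
{'time': 0.1, 'qpos': array([-1.43097630e+00,  3.42645692e-01,  1.52490867e+00,  2.36660018e-05,
        1.27539046e+00, -1.46039944e-01]), 'qvel': array([ 0.00145056, -0.00087831, -0.00133482,  0.00025258,  0.00123176,
       -0.0014348 ]), 'joint_efforts': array([ 1.63678629e-03, -4.32005095e+01, -2.44694227e+01,  7.18873017e-02,
        5.25650347e-02, -4.98915529e-05]), 'tool_pos': array([ 0.14799336, -0.50329091,  0.19022278]), 'tool_rot': array([-3.14025817e+00, -2.19159910e-04,  2.85852923e-01]), 'contact_force': array([-0.1843856 ,  0.49937887, -1.19344347]), 'torque': array([-0.00147486, -0.02139036, -0.03413854]), 'grip_force': 0.0, 'opening': 0.09157400716020497}
```

View pics/side0.png

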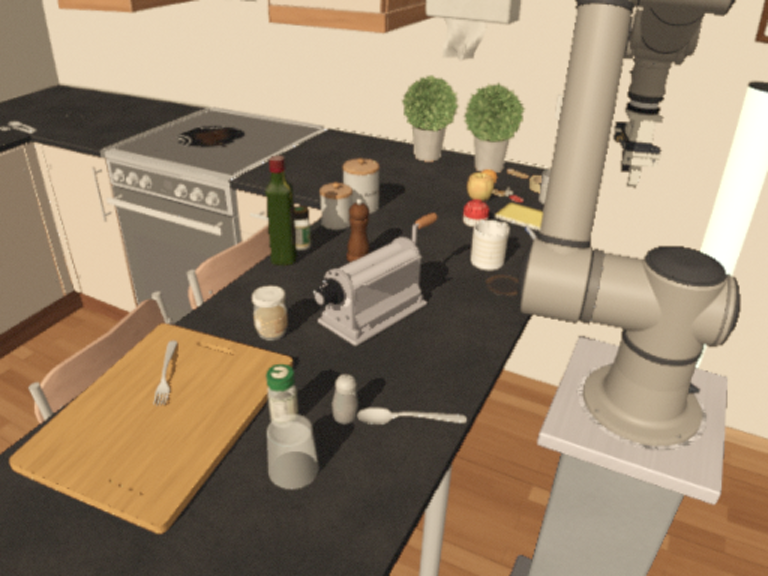

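View pics/top0.png

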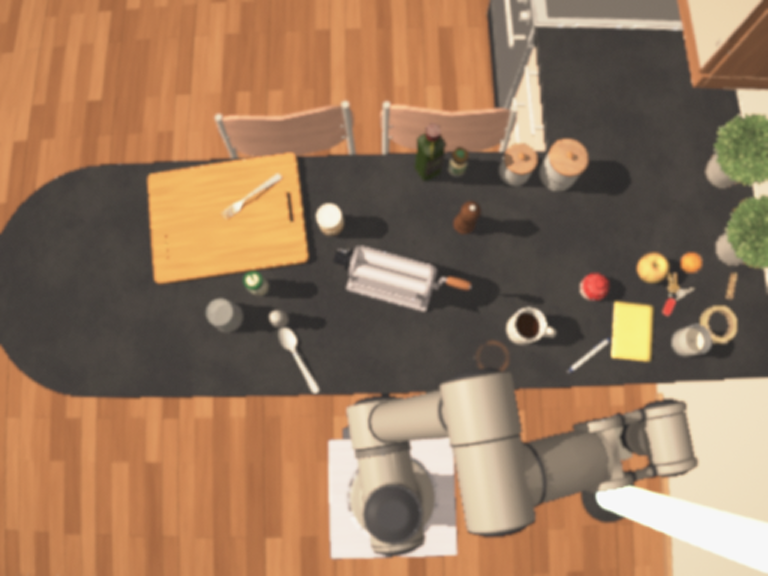

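The side view shows the knob at about (328,292) and the top view at about (343,256), in 1.5x pixels. The honey jar is at (330,219) in the top view, just ahead of the knob. I'll take enlarged crops of both.

```bash
python3 - <<'E'
from h import *
a=dict(np.load("pics/side.npz"));b=dict(np.load("pics/top.npz"))
A=cv2.resize(a["img"][155:230,198:298],None,fx=8,fy=8,interpolation=cv2.INTER_CUBIC)
cv2.imwrite("pics/c1.png",A[:,:,::-1])
B=cv2.resize(b["img"][135:210,205:305],None,fx=8,fy=8,interpolation=cv2.INTER_CUBIC)
cv2.imwrite("pics/c2.png",B[:,:,::-1])
for u,v in((218,195),(213,196),(222,192)): print("side",world(a,u,v))
for u,v in((229,170),(227,169),(234,172),(236,166)): print("top",world(b,u,v))
# top cloud above table near machine
vv,uu=np.mgrid[120:225,200:310]
P=np.array([world(b,u,v) for u,v in zip(uu.ravel(),vv.ravel())])
np.save("pics/P.npy",P)
vv,uu=np.mgrid[150:235,195:300]
Q=np.array([world(a,u,v) for u,v in zip(uu.ravel(),vv.ravel())])
np.save("pics/Q.npy",Q)
for n,P in(("t",P),("s",Q)):
    m=(P[:,2]>.02)&(P[:,2]<.2); print(n,m.sum(),np.percentile(P[m],[1,50,99],axis=0))
E
```

```text
side [0.59223203 0.11846249 0.12330061]
side [0.60260767 0.12887752 0.12258702]
side [0.58931596 0.1010539  0.12464782]
top [0.59983918 0.10526128 0.12720155]
top [0.60415484 0.11273687 0.1260342 ]
top [0.58916909 0.08621057 0.13798163]
top [0.61121789 0.07833997 0.14006832]
t 2193 [[ 0.48747317 -0.19704129  0.02135497]
 [ 0.55891774  0.0080614   0.13113584]
 [ 0.73599065  0.22312199  0.1814763 ]]
s 3229 [[ 0.49109004 -0.20845021  0.02226518]
 [ 0.55225933  0.01129825  0.10080259]
 [ 0.86132854  0.12865313  0.15328367]]
```

View pics/c1.png

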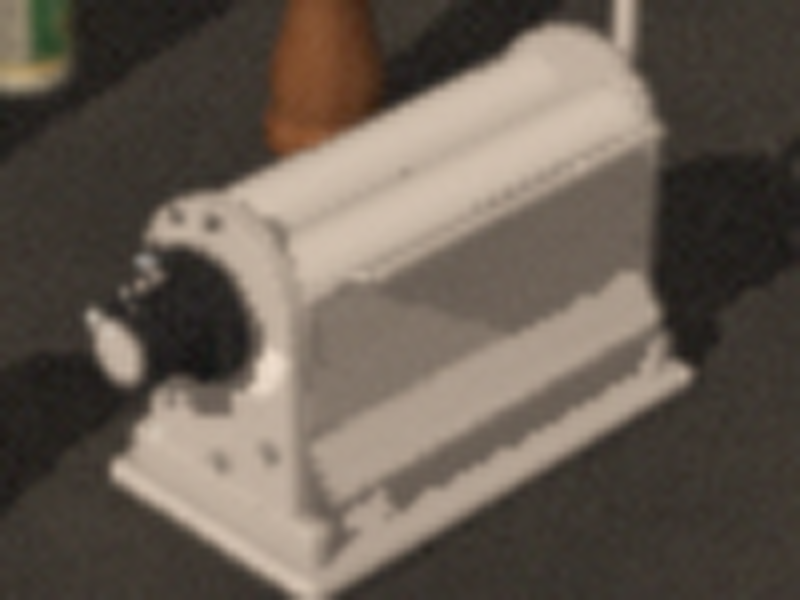

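View pics/c2.png

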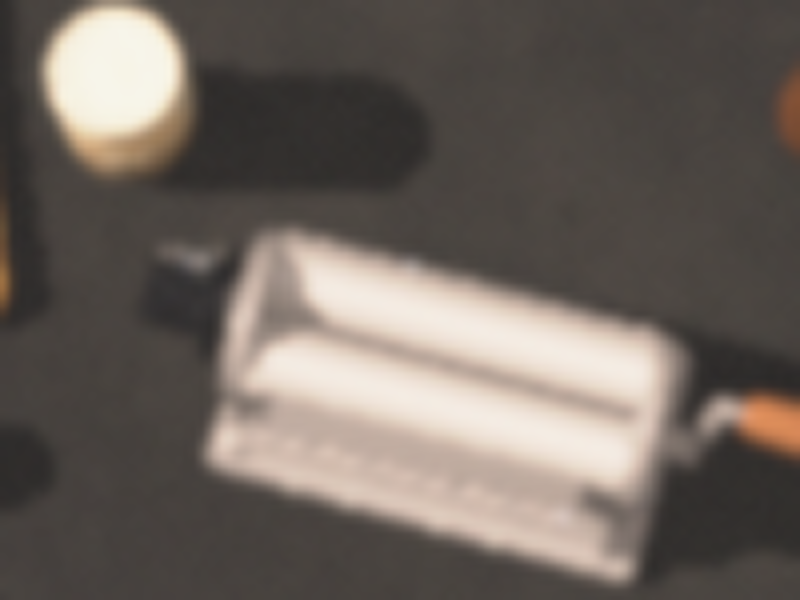

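The side crop shows the pointer as a bright mark near (148,265), up and to the left. The knob's cap is at about (118,348), and the base corners are at (115,475), (312,600) and (690,378). The top crop has the knob at about (190,285) and the base corners at (208,465) and (635,580).

```bash
python3 - <<'E'
from h import *
a=dict(np.load("pics/side.npz"));b=dict(np.load("pics/top.npz"))
def onplane(d,u,v,h):
    p=world(d,u,v,1.0); c=-d["R"].T@d["t"]; r=p-c; return c+r*(h-c[2])/r[2]
S=lambda x,y:(x/8+198-.44,y/8+155-.44); T=lambda x,y:(x/8+205-.44,y/8+135-.44)
for h in(0.004,):
  L,N,R=[onplane(a,*S(*p),h) for p in((115,475),(312,600),(690,378))]
  print("side",L,N,R,np.linalg.norm(L-N),np.linalg.norm(R-N),np.arctan2(*(R-N)[1::-1]))
  l,r=[onplane(b,*T(*p),h) for p in((208,465),(635,580))]
  print("top",l,r,np.linalg.norm(l-r),np.arctan2(*(r-l)[1::-1]))
from scipy.optimize import least_squares
# edge fit: model of plate plane normal etc. from side cloud
Q=np.load("pics/Q.npy").reshape(85,105,3); 
for (x,y) in((190,420),(270,420),(240,440),(290,330),(265,250),(200,215),(178,200),(118,350),(105,330),(130,370)):
    u,v=S(x,y); print((x,y),world(a,u,v))
E
```

```text
side [0.6509593  0.06668764 0.004     ] [0.54288598 0.0995614  0.004     ] [ 0.4784463  -0.10606957  0.004     ] 0.11296250036019412 0.21549145572247888 -1.8744785074854962
top [0.5367849  0.10832084 0.004     ] [ 0.47347254 -0.10062706  0.004     ] 0.21832929478868718 -1.8650081546751112
(190, 420) [0.61012126 0.07445902 0.04874298]
(270, 420) [0.56397951 0.09251653 0.07498026]
(240, 440) [0.58068673 0.08655996 0.05672906]
(290, 330) [0.55571248 0.09123736 0.11639909]
(265, 250) [0.56902875 0.08544329 0.14324821]
(200, 215) [0.59739433 0.08331481 0.14860308]
(178, 200) [0.61056724 0.07704759 0.14788527]
(118, 350) [0.60541926 0.12874971 0.1137163 ]
(105, 330) [0.61092819 0.12826328 0.12028168]
(130, 370) [0.59949848 0.13049983 0.10801045]
```

```bash
cat >> h.py <<'E'
out=np.array([.295,.9555,0]); yd=np.array([.9555,-.295,0]); up=np.array([0,0,1.])
PF=np.array([.593,.0815,.112])
def ptr(th,s): t=np.radians(th); return PF+out*(s-16)+.0275e0*(np.cos(t)*up+np.sin(t)*yd) if s<1 else PF+out*(s-16)/1e3+.0275*(np.cos(t)*up+np.sin(t)*yd)
E
python3 - <<'E'
from h import *
import cell
a=dict(np.load("pics/side.npz"));b=dict(np.load("pics/top.npz"))
print("go",globals().get("grasp_offset"))
S=lambda p:(p-[198,155]+.44)*8; T=lambda p:(p-[205,135]+.44)*8
for th in range(20,90,10): print(th,S(pix(a,ptr(th,31.5))).round(),T(pix(b,ptr(th,31.5))).round())
print("cap",S(pix(a,PF+out*.0475)).round(),T(pix(b,PF+out*.0475)).round(),"dot",S(pix(a,PF+up*.034)).round())
print("honey",world(b,205+115/8,135+70/8))
s=observe();from scipy.spatial.transform import Rotation as R
M=R.from_euler("xyz",s["tool_rot"]).as_matrix(); print(M.round(3))
tgt=PF+out*.040+up*.15
print(tgt,(M.T@(tgt-s["tool_pos"])).round(4), "twist",-(np.arctan2(-.295,.9555)-np.arctan2(M[1,1],M[0,1])))
E
```

```text
go 0.0188
20 [165. 247.] [219. 263.]
30 [157. 247.] [222. 256.]
40 [150. 249.] [225. 249.]
50 [144. 254.] [227. 244.]
60 [140. 260.] [229. 241.]
70 [137. 268.] [231. 239.]
80 [135. 277.] [232. 239.]
cap [117. 350.] [151. 277.] dot [213. 222.]
honey [0.71193239 0.14290272 0.09573814]
[[ 0.959  0.282 -0.   ]
 [ 0.282 -0.959  0.001]
 [ 0.    -0.001 -1.   ]]
[0.6048  0.11972 0.262  ] [ 0.614 -0.469 -0.071] twist -0.9854884035854325
```

Call:
step_arm([
  [-0.3, 0, 0, -0.06, 0],
  [-0.3, 0, 0, -0.1, 0],
  [-0.3, 0.05, -0.038, -0.1, -0.1],
  [-0.3, 0.1, -0.076, -0.1, -0.2],
  [-0.3, 0.15, -0.115, -0.1, -0.3],
  [-0.3, 0.2, -0.153, -0.1, -0.4],
  [-0.3, 0.25, -0.191, -0.1, -0.5],
  [-0.3, 0.3, -0.229, -0.1, -0.6],
  [-0.3, 0.35, -0.267, -0.1, -0.7],
  [-0.3, 0.4, -0.305, -0.1, -0.8],
  [-0.3, 0.45, -0.344, -0.1, -0.9],
  [-0.3, 0.5, -0.382, -0.1, -0.985],
  [-0.3, 0.55, -0.42, -0.1, -0.985],
  [-0.3, 0.6, -0.458, -0.08, -0.985],
  [-0.3, 0.614, -0.469, -0.071, -0.985],
  [-0.3, 0.614, -0.469, -0.071, -0.985],
  [-0.3, 0.614, -0.469, -0.071, -0.985],
], grip_force=10)

```text
time: 2.22
tool_pos: [0.6046, 0.1186, 0.262]
tool_rot: [-3.142, 0.001, 1.27]
contact_force: [0.5, -0.6, 0.3]
opening: 0.0601
grip_force: 0.0
```

Call:
step_arm([
  [-0.3, 0.002, 0, 0.05, 0],
  [-0.3, 0.002, 0, 0.1, 0],
  [-0.3, 0.002, 0, 0.14, 0],
  [-0.3, 0.002, 0, 0.16, 0],
  [-0.3, 0.002, 0, 0.177, 0],
  [-0.3, 0.002, 0, 0.177, 0],
])

```text
time: 2.98
tool_pos: [0.605, 0.1204, 0.0845]
tool_rot: [-3.141, 0.001, 1.27]
contact_force: [-0.1, -0.4, 0.3]
opening: 0.0594
grip_force: 0.0
```

Call:
step_arm([
  [0.3, 0, 0, 0, 0],
  [0.3, 0, 0, 0, 0],
  [0.3, 0, 0, 0, 0],
  [0.3, 0, 0, 0, 0],
], grip_force=15)

```text
time: 3.48
tool_pos: [0.6055, 0.1214, 0.0851]
tool_rot: [3.141, -0.0, 1.271]
contact_force: [-0.9, 0.6, 1.6]
opening: 0.032
grip_force: 0.6
```

Call:
step_arm([
  [0.6, 0, 0, 0, 0],
  [0.6, 0, 0, 0, 0],
  [0.6, 0, 0, 0, 0],
  [0.6, 0, 0, 0, 0],
], grip_force=15)

```text
time: 3.98
tool_pos: [0.605, 0.1215, 0.0847]
tool_rot: [-3.141, 0.0, 1.271]
contact_force: [-3.9, 2.2, 3.2]
opening: 0.0293
grip_force: 13.8
```

```bash
python3 - <<'E'
from h import *
d=save("side",(190,135,290,210),"pics/c3.png",8); s=observe(); print(s["contact_force"],s["grip_force"],s["opening"])
E
```

```text
[-4.35623627  1.8808366   3.29684406] 13.776963651180267 0.02897391699483559
```

View pics/c3.png

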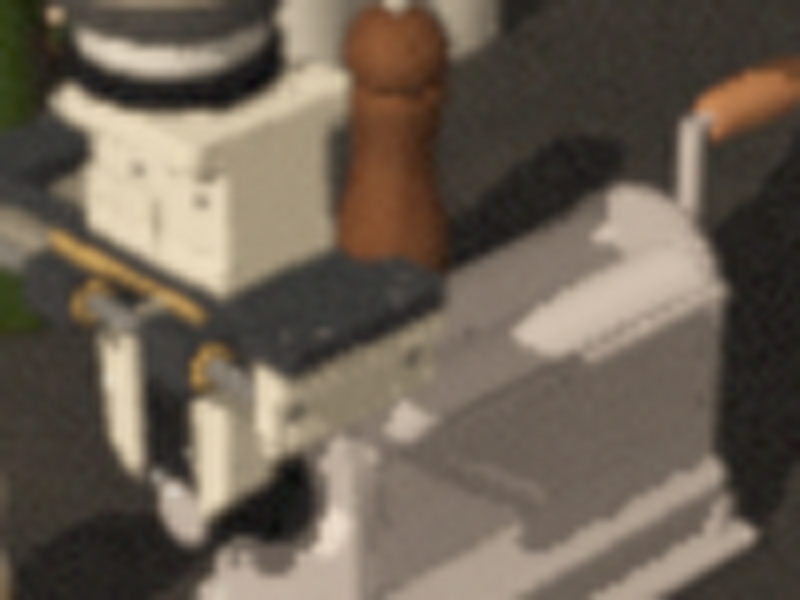

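The crop shows the fingers astride the knob. The near fingertip ends at about (205,520) and the cap is at about (182,510). I'll check how high the fingertips really sit.

```bash
python3 - <<'E'
from h import *
d=dict(np.load("pics/side.npz")); s=observe(); p=s["tool_pos"]
S=lambda p:((p-[190,135]+.44)*8).round()
for dz in(0,.01,.02,.03): print(dz,[S(pix(d,p+out*.0095+yd*y+up*dz)) for y in(-.0145,-.0335,.0145)])
print(S(pix(d,PF+out*.0475)),S(pix(d,PF+out*.0475-up*.018)),S(pix(d,PF+out*.0475+up*.018)))
for x,y in((205,510),(215,480),(180,510),(120,430),(130,460)): print((x,y),world(d,190+x/8-.44,135+y/8-.44))
E
```

```text
0 [array([203., 594.]), array([238., 615.]), array([151., 561.])]
0.01 [array([202., 571.]), array([237., 592.]), array([150., 538.])]
0.02 [array([201., 548.]), array([236., 569.]), array([149., 516.])]
0.03 [array([200., 524.]), array([235., 546.]), array([147., 492.])]
[181. 510.] [183. 552.] [179. 468.]
(205, 510) [0.5897489  0.13766784 0.1238431 ]
(215, 480) [0.58382968 0.13954846 0.13937334]
(180, 510) [0.60554758 0.12984628 0.11431018]
(120, 430) [0.63053588 0.1285576  0.1399362 ]
(130, 460) [0.62641382 0.12929706 0.12887773]
```

```bash
python3 - <<'E'
from h import *
d=dict(np.load("pics/side.npz")); p=observe()["tool_pos"]
C=[]
for v in range(120,215):
  for u in range(180,250):
    w=world(d,u,v)-PF; C.append((w@out*1e3,w@yd*1e3,w[2]*1e3+112,u,v))
C=np.array(C); 
m=(C[:,0]>25)&(C[:,0]<100)&(abs(C[:,1])<110)&(C[:,2]>60)
for lo in range(70,240,8):
    k=C[m&(C[:,2]>=lo)&(C[:,2]<lo+8)]
    if len(k): print(lo,len(k),"out",k[:,0].min().round(),k[:,0].max().round(),"lat",k[:,1].min().round(),k[:,1].max().round())
E
```

```text
70 14 out 75.0 98.0 lat 70.0 80.0
78 8 out 79.0 99.0 lat 69.0 75.0
86 13 out 70.0 100.0 lat 67.0 82.0
94 76 out 41.0 100.0 lat -13.0 109.0
102 23 out 26.0 51.0 lat -19.0 13.0
110 36 out 25.0 51.0 lat -22.0 14.0
118 28 out 27.0 56.0 lat -22.0 17.0
126 37 out 34.0 56.0 lat -29.0 24.0
134 41 out 34.0 55.0 lat -33.0 28.0
142 44 out 32.0 57.0 lat -34.0 31.0
150 39 out 40.0 56.0 lat -35.0 30.0
158 33 out 41.0 56.0 lat -36.0 30.0
166 26 out 42.0 57.0 lat -34.0 31.0
174 13 out 52.0 55.0 lat -35.0 34.0
182 26 out 31.0 78.0 lat -88.0 83.0
190 115 out 26.0 82.0 lat -90.0 85.0
198 186 out 26.0 82.0 lat -90.0 85.0
206 152 out 26.0 82.0 lat -94.0 93.0
214 101 out 26.0 82.0 lat -96.0 93.0
222 310 out 25.0 82.0 lat -97.0 96.0
230 206 out 25.0 81.0 lat -98.0 92.0
238 79 out 29.0 71.0 lat -52.0 16.0
```

The hand really sits about 31 mm higher than tool_pos says: the body bottom is at 0.182, and the tips pinch a chord above the axis. I'll open, lower the hand, and regrip.

Call:
step_arm([
  [-0.3, 0, 0, 0, 0],
  [-0.3, 0, 0, 0, 0],
  [-0.3, 0, 0, 0, 0],
  [-0.3, 0, 0, 0.01, 0],
  [-0.3, 0, 0, 0.02, 0],
  [-0.3, 0, 0, 0.029, 0],
  [-0.3, 0, 0, 0.029, 0],
])

```text
time: 4.9
tool_pos: [0.6048, 0.1212, 0.0545]
tool_rot: [-3.14, 0.001, 1.271]
contact_force: [-0.0, -0.1, 0.4]
opening: 0.06
grip_force: 0.0
```

Call:
step_arm([
  [0.4, 0, 0, 0, 0],
  [0.4, 0, 0, 0, 0],
  [0.4, 0, 0, 0, 0],
  [0.4, 0, 0, 0, 0],
  [0.4, 0, 0, 0, 0],
], grip_force=15)

```text
time: 5.52
tool_pos: [0.6049, 0.1216, 0.0559]
tool_rot: [-3.141, 0.0, 1.271]
contact_force: [-3.8, 1.7, 3.3]
opening: 0.0355
grip_force: 15.0
```

Call:
step_arm([
  [0.4, 0.001, -0.0005, 0, 0],
  [0.4, 0.002, -0.0005, 0, 0],
  [0.4, 0.003, -0.0005, 0, 0],
  [0.4, 0.004, -0.0005, 0, 0],
  [0.4, 0.004, -0.0005, 0, 0],
], grip_force=15)

```text
time: 6.15
tool_pos: [0.6054, 0.123, 0.0559]
tool_rot: [-3.141, 0.004, 1.271]
contact_force: [-6.2, -7.1, 6.6]
opening: 0.0358
grip_force: 15.0
```

Call:
step_arm([
  [0.4, 0.001, 0, 0, 0],
  [0.4, 0.002, 0, 0, 0],
  [0.4, 0.003, 0, 0, 0],
  [0.4, 0.004, 0, 0, 0],
  [0.4, 0.004, 0, 0, 0],
], grip_force=15)

```text
time: 6.78
tool_pos: [0.6065, 0.1265, 0.056]
tool_rot: [-3.141, 0.004, 1.271]
contact_force: [-7.1, -7.7, 7.1]
opening: 0.0355
grip_force: 15.0
```

Call:
step_arm([
  [0.4, 0, -0.002, 0, 0],
  [0.4, 0, -0.004, 0, 0],
  [0.4, 0, -0.006, 0, 0],
  [0.4, 0, -0.006, 0, 0],
], grip_force=12)

```text
time: 7.28
tool_pos: [0.6059, 0.1268, 0.0564]
tool_rot: [3.132, 0.002, 1.27]
contact_force: [7.7, -13.4, -2.0]
opening: 0.0357
grip_force: 11.9
```

Call:
step_arm([
  [0.4, 0, -0.002, 0, 0],
  [0.4, 0, -0.002, -0.002, 0],
  [0.4, 0, -0.002, -0.004, 0],
  [0.4, 0, -0.002, -0.006, 0],
  [0.4, 0, -0.002, -0.006, 0],
], grip_force=10)

```text
time: 7.9
tool_pos: [0.6056, 0.1268, 0.0628]
tool_rot: [3.129, 0.002, 1.269]
contact_force: [13.3, -14.7, -3.7]
opening: 0.0358
grip_force: 9.9
```

```bash
python3 - <<'E'
from h import *
a=read_camera("side"); b=read_camera("top"); np.savez("pics/side.npz",**a); np.savez("pics/top.npz",**b)
A=cv2.resize(a["img"][170:218,198:246],None,fx=8,fy=8,interpolation=cv2.INTER_CUBIC)
B=cv2.resize(b["img"][145:193,208:256],None,fx=8,fy=8,interpolation=cv2.INTER_CUBIC)
I=np.hstack([A,B]); I=(255*(I/255.)**.6).astype(np.uint8); cv2.imwrite("pics/c4.png",I[:,:,::-1])
s=observe();f=s["contact_force"];print(f@out,f@yd,f[2],s["tool_pos"]);
for th in range(0,90,15): print(th,((pix(a,ptr(th,35.5))-[198,170]+.44)*8).round(),((pix(b,ptr(th,35.5))-[208,145]+.44)*8).round())
E
```

```text
-10.011302025041692 16.61348889962303 -4.324876931071937 [0.60563151 0.12682655 0.06275601]
0 [173. 137.] [181. 199.]
15 [160. 132.] [185. 185.]
30 [149. 131.] [190. 173.]
45 [139. 135.] [194. 164.]
60 [131. 144.] [197. 158.]
75 [127. 157.] [200. 156.]
```

View pics/c4.png

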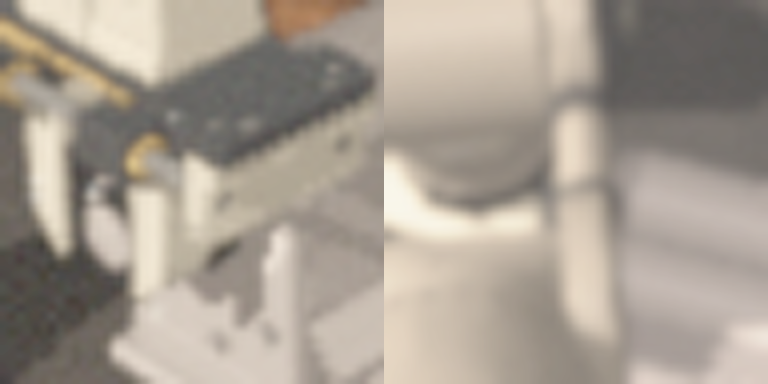

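The left half shows the cap at about (107,238), with a bright bit above it at about (97,190). The arm hides the knob in the right half. I'll compare with the projected rim angles.

```bash
python3 - <<'E'
from h import *
a=dict(np.load("pics/side.npz"))
for name,o,s in(("c1",[198,155],.0475),("c4",[198,170],.0515)):
  for r in(0,.018,.022,.0275):
    print(name,r,[tuple(((pix(a,PF+out*s+r*(np.cos(t)*up+np.sin(t)*yd))-o+.44)*8).round().astype(int)) for t in np.radians([0,20,40,60,80])])
E
```

```text
c1 0 [(np.int64(117), np.int64(350)), (np.int64(117), np.int64(350)), (np.int64(117), np.int64(350)), (np.int64(117), np.int64(350)), (np.int64(117), np.int64(350))]
c1 0.018 [(np.int64(115), np.int64(308)), (np.int64(104), np.int64(304)), (np.int64(95), np.int64(306)), (np.int64(88), np.int64(312)), (np.int64(85), np.int64(324))]
c1 0.022 [(np.int64(115), np.int64(299)), (np.int64(101), np.int64(294)), (np.int64(90), np.int64(296)), (np.int64(82), np.int64(304)), (np.int64(78), np.int64(318))]
c1 0.0275 [(np.int64(114), np.int64(286)), (np.int64(97), np.int64(280)), (np.int64(83), np.int64(282)), (np.int64(73), np.int64(293)), (np.int64(68), np.int64(310))]
c4 0 [(np.int64(109), np.int64(235)), (np.int64(109), np.int64(235)), (np.int64(109), np.int64(235)), (np.int64(109), np.int64(235)), (np.int64(109), np.int64(235))]
c4 0.018 [(np.int64(107), np.int64(192)), (np.int64(96), np.int64(188)), (np.int64(86), np.int64(190)), (np.int64(80), np.int64(197)), (np.int64(77), np.int64(208))]
c4 0.022 [(np.int64(106), np.int64(183)), (np.int64(93), np.int64(178)), (np.int64(81), np.int64(180)), (np.int64(73), np.int64(188)), (np.int64(69), np.int64(202))]
c4 0.0275 [(np.int64(106), np.int64(170)), (np.int64(89), np.int64(164)), (np.int64(74), np.int64(166)), (np.int64(64), np.int64(177)), (np.int64(60), np.int64(194))]
```

Call:
step_arm([
  [0.4, 0, 0, -0.0015, 0],
  [0.4, 0, 0, -0.003, 0],
  [0.4, 0, 0, -0.0045, 0],
  [0.4, 0, 0, -0.0045, 0],
], grip_force=10)

```text
time: 8.5
tool_pos: [0.6055, 0.1268, 0.0671]
tool_rot: [3.129, 0.002, 1.269]
contact_force: [12.5, -15.2, -3.8]
opening: 0.0355
grip_force: 9.9
```

Call:
step_arm([
  [0.4, 0, 0.003, 0, 0],
  [0.4, 0, 0.006, 0, 0],
  [0.4, -0.001, 0.007, 0, 0],
  [0.4, -0.002, 0.007, 0, 0],
  [0.4, -0.003, 0.007, 0, 0],
  [0.4, -0.004, 0.007, 0, 0],
  [0.4, -0.005, 0.007, 0, 0],
  [0.4, -0.006, 0.007, 0, 0],
  [0.4, -0.007, 0.007, 0, 0],
  [0.4, -0.007, 0.007, 0, 0],
], grip_force=10)

```text
time: 9.75
tool_pos: [0.6051, 0.123, 0.0665]
tool_rot: [3.14, -0.001, 1.271]
contact_force: [1.4, -0.2, 0.4]
opening: 0.0357
grip_force: 10.0
```

Call:
step_arm([
  [-0.3, 0, 0, 0, 0],
  [-0.3, 0, 0, 0, 0],
  [-0.3, 0, 0, 0, 0],
  [-0.3, 0, 0, -0.04, 0],
  [-0.3, 0, 0, -0.1, 0],
  [-0.3, -0.03, 0.06, -0.12, 0],
  [-0.3, -0.06, 0.12, -0.12, 0],
  [-0.3, -0.06, 0.12, -0.12, 0],
  [-0.3, -0.06, 0.12, -0.12, 0],
])

```text
time: 10.88
tool_pos: [0.7011, 0.0294, 0.1853]
tool_rot: [-3.14, 0.0, 1.27]
contact_force: [-0.8, -0.3, -0.3]
opening: 0.0596
grip_force: 0.0
```

```bash
cat > look.py <<'E'
from h import *
import sys
a=read_camera("side"); b=read_camera("top"); np.savez("pics/side.npz",**a); np.savez("pics/top.npz",**b)
A=cv2.resize(a["img"][170:208,200:238],None,fx=10,fy=10,interpolation=cv2.INTER_CUBIC)
B=cv2.resize(b["img"][150:188,213:251],None,fx=10,fy=10,interpolation=cv2.INTER_CUBIC)
I=np.hstack([A,B]); I=(255*(I/255.)**.6).astype(np.uint8); cv2.imwrite(sys.argv[1],I[:,:,::-1])
for s in(25.5,31.5):
  for th in range(-15,61,15): print(s,th,((pix(a,ptr(th,s))-[200,170]+.45)*10).round(),((pix(b,ptr(th,s))-[213,150]+.45)*10).round()+[380,0])
for s in(.0415,.0475): print("cap",s,[tuple(((pix(a,PF+out*s+r*(np.cos(t)*up+np.sin(t)*yd))-[200,170]+.45)*10).round().astype(int).tolist()) for r,t in((0,0),(.018,0),(.018,.35),(.018,.7),(.018,-.35))])
E
python3 look.py pics/c5.png
```

```text
25.5 -15 [239. 170.] [577. 225.]
25.5 0 [223. 158.] [582. 206.]
25.5 15 [206. 152.] [588. 189.]
25.5 30 [192. 151.] [593. 174.]
25.5 45 [179. 157.] [598. 162.]
25.5 60 [170. 168.] [602. 155.]
31.5 -15 [224. 178.] [561. 221.]
31.5 0 [207. 166.] [567. 202.]
31.5 15 [191. 160.] [572. 185.]
31.5 30 [176. 159.] [578. 170.]
31.5 45 [164. 164.] [583. 158.]
31.5 60 [155. 175.] [587. 151.]
cap 0.0415 [(142, 280), (140, 227), (126, 222), (114, 224), (154, 239)]
cap 0.0475 [(127, 288), (124, 235), (110, 230), (98, 232), (138, 247)]
```

View pics/c5.png

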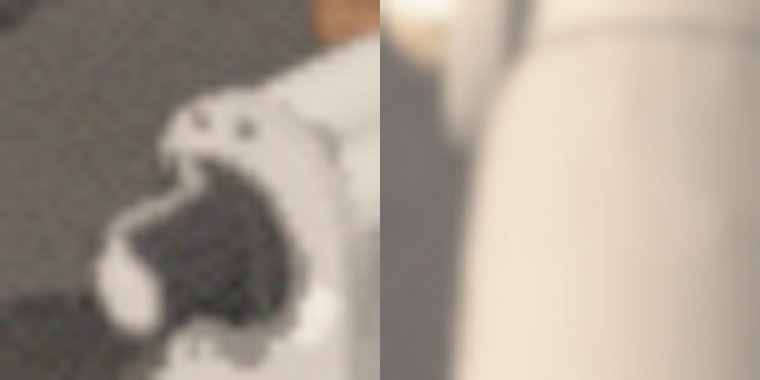

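The pointer shows as a line from (118,230) to its tip at about (186,160), so it is about 18° short of up. The cap at (130,287) shows the knob resting on the pin tip. The next notch clockwise is the goal. I'll regrip lower.

Call:
step_arm([
  [-0.3, 0.03, -0.06, 0, 0],
  [-0.3, 0.06, -0.12, 0, 0],
  [-0.3, 0.06, -0.12, 0, 0],
  [-0.3, 0.06, -0.12, 0.05, 0],
  [-0.3, 0.06, -0.12, 0.1, 0],
  [-0.3, 0.06, -0.12, 0.129, 0],
  [-0.3, 0.06, -0.12, 0.129, 0],
  [0.4, 0.06, -0.12, 0.129, 0],
  [0.4, 0.06, -0.12, 0.129, 0],
  [0.4, 0.06, -0.12, 0.129, 0],
  [0.4, 0.06, -0.12, 0.129, 0],
  [0.4, 0.06, -0.12, 0.129, 0],
], grip_force=8)

```text
time: 12.48
tool_pos: [0.6051, 0.1226, 0.0584]
tool_rot: [3.14, -0.001, 1.271]
contact_force: [0.0, 0.4, 6.7]
opening: 0.0356
grip_force: 8.0
```

Call:
step_arm([
  [0.4, 0, -0.002, -0.002, 0],
  [0.4, -0.001, -0.004, -0.002, 0],
  [0.4, -0.001, -0.005, -0.002, 0],
  [0.4, -0.001, -0.005, -0.003, 0],
  [0.4, -0.001, -0.005, -0.003, 0],
], grip_force=7)

```text
time: 13.1
tool_pos: [0.6032, 0.1229, 0.0601]
tool_rot: [3.134, -0.002, 1.271]
contact_force: [14.5, 0.3, -8.6]
opening: 0.0385
grip_force: 7.0
```

Call:
step_arm([
  [0.4, 0, 0, -0.0005, 0],
  [0.4, 0, 0, -0.001, 0],
  [0.4, 0, 0, -0.001, 0],
], grip_force=7)

```text
time: 13.48
tool_pos: [0.6029, 0.1227, 0.0608]
tool_rot: [3.135, -0.002, 1.271]
contact_force: [13.8, -0.6, -9.7]
opening: 0.0389
grip_force: 7.0
```

Call:
step_arm([
  [0.4, 0, 0, -0.0005, 0],
  [0.4, 0, 0, -0.001, 0],
  [0.4, 0, 0, -0.001, 0],
], grip_force=7)

```text
time: 13.85
tool_pos: [0.6028, 0.1224, 0.0618]
tool_rot: [3.135, -0.001, 1.27]
contact_force: [14.5, -1.9, -9.2]
opening: 0.0389
grip_force: 7.0
```

Call:
step_arm([
  [0.4, 0, 0, -0.0005, 0],
  [0.4, 0, 0, -0.001, 0],
  [0.4, 0, 0, -0.001, 0],
], grip_force=7)

```text
time: 14.22
tool_pos: [0.6028, 0.1222, 0.0627]
tool_rot: [3.135, -0.001, 1.27]
contact_force: [13.6, -2.7, -9.8]
opening: 0.0388
grip_force: 7.0
```

Call:
step_arm([
  [0.4, 0, 0, 0.0015, 0],
  [0.4, 0, 0, 0.003, 0],
  [0.4, 0.001, 0, 0.003, 0],
  [0.4, 0.0025, 0, 0.003, 0],
  [0.4, 0.0025, 0, 0.003, 0],
], grip_force=7)

```text
time: 14.85
tool_pos: [0.6044, 0.1223, 0.062]
tool_rot: [3.132, 0.001, 1.27]
contact_force: [9.4, -11.9, 2.7]
opening: 0.0357
grip_force: 6.9
```

Call:
step_arm([
  [0.4, -0.0008, 0, 0, 0],
  [0.4, -0.0008, 0, -0.001, 0],
  [0.4, -0.0008, 0, -0.002, 0],
  [0.4, -0.0008, 0, -0.002, 0],
], grip_force=7)

```text
time: 15.35
tool_pos: [0.6036, 0.1222, 0.0627]
tool_rot: [3.133, 0.001, 1.27]
contact_force: [12.1, -8.4, -4.5]
opening: 0.0371
grip_force: 7.0
```

Call:
step_arm([
  [0.4, 0.0005, 0, -0.0005, 0],
  [0.4, 0.0005, 0, -0.001, 0],
  [0.4, 0.0005, 0, -0.001, 0],
], grip_force=7)

```text
time: 15.72
tool_pos: [0.6037, 0.1223, 0.0636]
tool_rot: [3.134, 0.001, 1.27]
contact_force: [11.1, -10.3, -4.9]
opening: 0.0367
grip_force: 6.9
```

Call:
step_arm([
  [0.4, 0.0, 0, -0.0005, 0],
  [0.4, 0.0, 0, -0.001, 0],
  [0.4, 0.0, 0, -0.001, 0],
], grip_force=7)

```text
time: 16.1
tool_pos: [0.6037, 0.1222, 0.0646]
tool_rot: [3.134, 0.001, 1.27]
contact_force: [12.0, -11.0, -3.6]
opening: 0.0371
grip_force: 6.9
```

Call:
step_arm([
  [0.4, -0.0003, 0, -0.0005, 0],
  [0.4, -0.0003, 0, -0.001, 0],
  [0.4, -0.0003, 0, -0.001, 0],
], grip_force=7)

```text
time: 16.48
tool_pos: [0.6037, 0.1216, 0.0659]
tool_rot: [3.133, 0.002, 1.27]
contact_force: [11.0, -12.3, -1.1]
opening: 0.0363
grip_force: 6.9
```

Call:
step_arm([
  [0.4, 0.0, 0, -0.0005, 0],
  [0.4, 0.0, 0, -0.001, 0],
  [0.4, 0.0, 0, -0.001, 0],
], grip_force=7)

```text
time: 16.85
tool_pos: [0.6037, 0.1214, 0.0669]
tool_rot: [3.133, 0.002, 1.27]
contact_force: [11.0, -11.6, -2.1]
opening: 0.0358
grip_force: 6.9
```

Call:
step_arm([
  [0.4, 0.0, 0, -0.0005, 0],
  [0.4, 0.0, 0, -0.001, 0],
  [0.4, 0.0, 0, -0.001, 0],
], grip_force=7)

```text
time: 17.23
tool_pos: [0.6035, 0.1214, 0.0677]
tool_rot: [3.134, 0.002, 1.27]
contact_force: [10.9, -12.2, -4.9]
opening: 0.0362
grip_force: 6.9
```

Call:
step_arm([
  [0.4, -0.001, 0, 0.0005, 0],
  [0.4, -0.002, 0, 0.0005, 0],
  [0.4, -0.003, 0, 0.0005, 0],
  [0.4, -0.003, 0, 0.0005, 0],
], grip_force=7)

```text
time: 17.73
tool_pos: [0.6031, 0.1192, 0.0676]
tool_rot: [3.133, 0.001, 1.27]
contact_force: [11.7, -10.1, -3.3]
opening: 0.0356
grip_force: 6.9
```

Call:
step_arm([
  [0.4, 0, 0.002, 0.0005, 0],
  [0.4, 0, 0.0045, 0.001, 0],
  [0.4, -0.001, 0.0045, 0.001, 0],
  [0.4, -0.002, 0.0045, 0.001, 0],
  [0.4, -0.003, 0.0045, 0.001, 0],
  [0.4, -0.004, 0.0045, 0.001, 0],
  [0.4, -0.005, 0.0045, 0.001, 0],
  [0.4, -0.005, 0.0045, 0.001, 0],
], grip_force=7)

```text
time: 18.73
tool_pos: [0.6031, 0.1167, 0.0668]
tool_rot: [3.139, -0.002, 1.271]
contact_force: [3.5, 2.4, 5.8]
opening: 0.0358
grip_force: 7.0
```

Call:
step_arm([
  [-0.3, 0.0, 0, 0, 0],
  [-0.3, 0.003, 0, 0, 0],
  [-0.3, 0.003, 0, 0, 0],
  [-0.3, 0.003, 0, -0.05, 0],
  [-0.3, 0.003, 0, -0.11, 0],
  [-0.3, -0.03, 0.06, -0.12, 0],
  [-0.3, -0.06, 0.12, -0.12, 0],
  [-0.3, -0.06, 0.12, -0.12, 0],
  [-0.3, -0.06, 0.12, -0.12, 0],
])

```text
time: 19.85
tool_pos: [0.6984, 0.0228, 0.1846]
tool_rot: [-3.14, 0.0, 1.27]
contact_force: [-0.5, -0.1, 0.5]
opening: 0.0596
grip_force: 0.0
```

```bash
python3 look.py pics/c6.png
```

```text
25.5 -15 [239. 170.] [577. 225.]
25.5 0 [223. 158.] [582. 206.]
25.5 15 [206. 152.] [588. 189.]
25.5 30 [192. 151.] [593. 174.]
25.5 45 [179. 157.] [598. 162.]
25.5 60 [170. 168.] [602. 155.]
31.5 -15 [224. 178.] [561. 221.]
31.5 0 [207. 166.] [567. 202.]
31.5 15 [191. 160.] [572. 185.]
31.5 30 [176. 159.] [578. 170.]
31.5 45 [164. 164.] [583. 158.]
31.5 60 [155. 175.] [587. 151.]
cap 0.0415 [(142, 280), (140, 227), (126, 222), (114, 224), (154, 239)]
cap 0.0475 [(127, 288), (124, 235), (110, 230), (98, 232), (138, 247)]
```

View pics/c6.png

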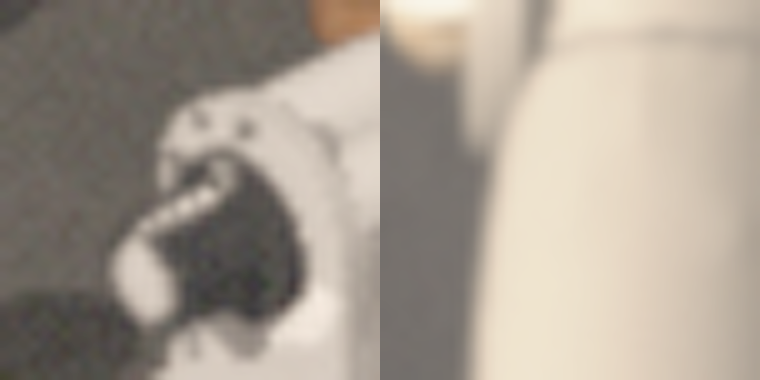

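The cap is at about (143,279), so the knob is home. The pointer runs from (140,228) to its tip at about (220,157), within about 5° of straight up. The hand is clear of everything, so I'm handing in.

```bash
python3 -c "
from cell import *
print(hand_in())"
```

```text
the job is handed in; nothing more can be done
None
```

I pulled the knob clear of the pin and turned it clockwise until it dropped fully home in the widest notch. In the last picture the pointer is within about 5° of straight up. The hand was clear of everything and the job is handed in, with no verdict shown.

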